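# Push a varnished panel through the lamp tunnel

## Task

Lay the small varnished panel flat on the infeed bed of the curing tunnel, squarely in front of the low opening and lengthwise to the feed; set it down, do not drop it. Then, with the push stick behind it and without touching the panel by hand any more, feed it through under the hood until all of it lies past the hood on the outfeed bed. Draw the stick back out of the tunnel and leave it standing on the infeed bed; leave the jar, the pot and the scraper where they are.

Things in the scene. Friction and masses are not known exactly. Their poses are not given: they have to be found in the camera images.
- tunnel: Fixed bench curing tunnel (place and heading vary): aluminium bed, local x -360 (infeed end) to +180 (outfeed end), 130 wide, top 30 above the bench, crossed by a white hood with an amber window and two dead buttons on top: local x -30 to +30, 130 wide, top 102 above the bench. Passage under it 64 wide, 28 high, centred. Origin at bench level under the hood's middle; +x is the feed direction, z up
- mouth (a point): centre of the passage's infeed opening, on the bed's top (tunnel x -30, 30 above the bench); axes as the tunnel's. Before it stand yellow lead-in rails 10 high that taper from about 100 apart at tunnel x -65 to 64 at the opening; the bed before them is bare
- exit (a point): centre of the passage's outfeed opening, on the bed's top (tunnel x +30, 30 above the bench); axes as the tunnel's. Straight yellow rails 10 high, 64 apart, run on from it to tunnel x +55; the bed after them is bare
- panel: Loose small plywood painting panel 90 x 56 x 16 with a white and black varnished picture on its top face, about 70 g. It starts lying on the drying block. Origin at the centre of its underside, x along its 90 length, y along its 56 width, z up; either end may go first
- block: Fixed dark wooden drying block 70 x 36 x 20 high under the panel; origin at the centre of its underside
- stick: Loose push stick, about 160 g, stands stably on its flat underside: upright red handle (34 along x, 20 along y, 12 to 85 above the underside) on a foot 46 x 36 x 12 high; a blade 14 wide, 12 high runs in +x to an orange shoe 30 wide, 14 high, flat front face 145 ahead of the handle's middle. Origin on the underside, under the handle's middle; x to the shoe, z up
- stick_tip (a point): centre of the flat front face of the push stick's orange shoe, 7 above the stick's underside; axes as the stick's
- jar: Loose closed jar of dark pigment, 60 diameter, about 65 high; bystander. Origin at the centre of its base
- pot: Loose green cup, 76 diameter, 70 high; bystander. Origin at the centre of its base
- knife: Loose broad scraper with a wooden handle, about 200 long, lying on the bench; bystander. Origin on its underside, x along the blade
Not all that is in view belongs to the job. There is more than one size of the stick; the job needs the smaller.

How it is judged (in metres and radians):
On the way, in this order (a step that is already met when the one before it is completed fails the run):
1. the panel lies flat and still on the infeed bed, let go, before the opening: its centre 75 to 230 mm before the middle of the hood, within 20 mm of the feed line, lengthwise within 0.2 rad (z of panel in the frame of tunnel between 0.025 and 0.036 m and angle between panel's own z axis and vertical below 0.1 rad and x of panel in the frame of tunnel between -0.23 and -0.075 m and y of panel in the frame of tunnel between -0.02 and 0.02 m and angle between the x axis of panel and the x axis of tunnel, either way round below 0.2 rad and linear speed of panel below 0.02 m/s and not (contact force between any of the fingers, the arm and panel above 0.3 N)), for 0.2 s.
2. the panel is under the hood (centre within 30 mm of the hood's middle), flat on the bed, with the stick's shoe close behind it (within 80 mm of the panel's centre) (z of panel in the frame of tunnel between 0.025 and 0.036 m and angle between panel's own z axis and vertical below 0.1 rad and x of panel in the frame of tunnel between -0.03 and 0.03 m and distance between panel and stick_tip below 0.08 m and x of stick_tip in the frame of tunnel below 0 m), for 0.05 s.
At the end, for the whole second after the job is handed in: The panel lies flat and still on the outfeed bed, all of it past the hood (its centre 76 to 134 mm past the hood's middle, within 30 mm of the feed line); the push stick stands still and upright on the infeed bed with its shoe wholly out of the tunnel (z of panel in the frame of tunnel between 0.025 and 0.036 m and angle between panel's own z axis and vertical below 0.1 rad and x of panel in the frame of tunnel between 0.076 and 0.134 m and y of panel in the frame of tunnel between -0.03 and 0.03 m and linear speed of each of panel, stick below 0.02 m/s and x of stick_tip in the frame of tunnel below -0.032 m and x of stick in the frame of tunnel above -0.36 m and y of stick in the frame of tunnel between -0.065 and 0.065 m and z of stick in the frame of tunnel between 0.025 and 0.036 m and angle between stick's own z axis and vertical below 0.15 rad); the robot touches nothing.
It fails at once if the robot touches the panel while it is low on the bed with its leading edge in the opening or beyond (it must be moved by the stick alone from there on) (contact force between any of the fingers, the arm and panel above 0.3 N and x of panel in the frame of tunnel between -0.07 and 0.2 m and y of panel in the frame of tunnel between -0.06 and 0.06 m and z of panel in the frame of tunnel below 0.05 m).
It fails at once if the panel falls freely from more than 15 mm above the bed (z of panel in the frame of tunnel above 0.045 m and contact force between panel and anything else below 0.02 N).
It fails at once if the panel is tipped beyond 0.6 rad (angle between panel's own z axis and vertical above 0.6 rad).
It fails at once if the jar, the pot or the scraper is moved more than 30 mm (distance of any of jar, pot, knife from where it was at the start of the episode above 0.03 m).
It also fails if it takes over 67 s, if anything falls off the work surface, if the arm or the gripper's body presses on something with over 40 N, if the wrist force passes 120 N, or if a joint passes its speed limit or range.

## Robot

A 6-joint arm with a two-finger parallel gripper is mounted at the origin on the work surface. World frame = base frame: x ahead of the robot, y to its left, z up, the work surface at z = 0. Lengths are in mm, angles in rad, forces in N, time in s.
With the tool pointing down it reaches from about 325 to 875 mm from the base axis. Payload 4.4 kg.
Tool frame: the origin (TCP) lies at the very end of the fingers, on their centre line; the grasp point (between the pads) lies 19 mm behind it; z points along the fingers, y is the line along which they close (so a half turn about z gives the same grasp; the last joint's range is limited). The gripper opens to 85 mm and grips with 20 to 120 N. Pads are 22 mm wide; open, the fingers measure 114 mm over their backs; the gripper's body (76 mm by 85 mm) begins 54 mm behind the grasp point. The pads swing forward as they close: fully open they stand 13 mm farther back than shut.
Start: joints at [-1.431, 0.207, 1.542, -0, 1.393, -0.15], TCP at [164.851, -550.864, 231.282] pointing down, gripper open.
Joint ranges: [-2.73, 2.73], [-0.86, 2.22], [0.23, 2.46], [-1.11, 4.25], [0.08, 2.63], [-2.82, 2.82]. Speed limits (rad/s): [2.79, 2.79, 3.14, 3.14, 3.14, 3.14].

## Interface

Orientations are given as a rotation vector (axis times angle).
In Python, from bench import bot, eyes gives the robot as it stands.
- The arm moves only by the tool servo_tool, never from a script. Its argument "series" is a list of rows, each an object of numbers: "dx", "dy", "dz": the shift along the tool's x, y, z in cm; "wx", "wy", "wz": the turn, a rotation vector about the tool's x, y, z in rad; "hand": the closure, from -1 (fully open) to 1 (shut). A call has 1 to 20 rows; each row shifts and turns the commanded pose from where the row before left it, along the tool's axes as they then stand; what a row does not reach is not made up. A row lasts 1/10 s, in which the tool goes at most 50 mm and 8.59 degrees, less where a joint would pass 70% of its speed; a pose out of reach is approached as far as the arm can. A call is refused whole if a number of a shift passes 5 or a number of a turn 0.15, either way. A call with a gripper value outside its range is refused whole. The fingers move at their own pace and stop on an object; "squeeze" is the grip in N (left out, the last holds). Time passes only in rows, so rows that do not move let the fingers close. It gives the time, the measured TCP pose, the force, the opening and the grip force at its end, in the units of the state.
- bot.read_state(): the state, without advancing time (a new reading comes with each control period).
- eyes.read_camera(name): name is "scene" or "top"; returns a dict with "pixels" (420x560x3 uint8, blue, green, red), "intrinsics" (3x3 intrinsics, pixels), "dist_coeffs" ([k1, k2, p1, p2, k3] as OpenCV has them; the pictures are not rectified), "xyz" and "orientation" of the camera in the world. Camera axes: x right, y up, looking along -z (the intrinsics and any distortion apply to the point x, -y, -z); pixel columns grow to the right and rows downward; lengths in mm; the calibration is good to about 2 mm. A picture is of the moment at which its call begins. There is no depth.
- bot.close_job(): hands the job in; it is judged then, once.
The state is a dict: "time_s": time; "qpos": joint angles; "joint_vel": joint speeds; "tau": joint torques, N m; "tcp_pos": TCP position; "tool_rot": TCP orientation; "wrist_force": force on the tool from outside, world axes, zero at the start; "torque": the same for the moment, N m; "gripper_width": finger opening in mm; "grasp_force": force on a finger pad.
Only numpy, scipy, OpenCV 4.12 (cv2) and the standard library are available. Lean on these libraries where they do the work, as an engineer would, in place of code of your own. Each camera call takes 0.05 s, during which the arm holds its last target. There are 200 camera calls.

## Working session

There is one attempt and no reset: what is moved stays moved. The work goes in short steps, Python scripts to look and compute and a tool call to move; the robot and the scene stay as the last step left them, time stands still between calls to the robot, and variables do not carry over. Pictures are saved under pics/ and viewed, at most 10 in all, crops included, and the job is handed in when it is done.

Besides the shell and the picture viewer there is one more tool, called after ">>>" as name([rows], argument=value, ...), one row to a line, values as JSON. servo_tool: Moves the arm, as the interface text tells. Its arguments: {"type":"object","properties":{"series":{"type":"array"},"squeeze":{"type":"number"}},"required":["series"]}

```bash
mkdir -p pics; python3 - <<'E'
from bench import bot, eyes
import cv2
for n in("scene","top"):
    c=eyes.read_camera(n); cv2.imwrite(f"pics/{n}0.png",c["pixels"]); print(n,c["intrinsics"],c["dist_coeffs"],c["xyz"],c["orientation"])
print(bot.read_state())
E
```

```text
scene [[490.56923803   0.         272.75110433]
 [  0.         490.56923803 206.48287549]
 [  0.           0.           1.        ]] [-0.1297686  0.         0.         0.         0.       ] [1657.74906474  341.66135633  831.22291211] [0.66163013 0.88399933 1.67305975]
top [[473.39486904   0.         286.76559193]
 [  0.         473.39486904 207.72091606]
 [  0.           0.           1.        ]] [-0.09539363  0.          0.          0.          0.        ] [ 396.6346743    46.87244226 1382.37004486] [ 0.10595379 -0.1072432  -1.55418783]
{'time_s': 0.1, 'qpos': array([-1.43048843e+00,  2.07368434e-01,  1.54280406e+00, -5.16376664e-06,
        1.39351377e+00, -1.50519214e-01]), 'joint_vel': array([-5.20677865e-04, -2.52897866e-03, -3.83043900e-03,  5.03520234e-04,
       -1.59895668e-03, -5.01011145e-05]), 'tau': array([-7.66663215e-04, -3.84093690e+01, -2.92549109e+01, -1.38145770e-04,
        4.79486160e-03,  1.32527504e-05]), 'tcp_pos': array([ 164.75860024, -550.17680951,  230.22610908]), 'tool_rot': array([-3.10636476e+00, -4.54919956e-01, -8.80226243e-06]), 'wrist_force': array([0.29695559, 0.13013773, 0.28057069]), 'torque': array([ 0.04770455, -0.05811212, -0.00680231]), 'grasp_force': 0.0, 'gripper_width': 84.97089667403854}
```

View pics/scene0.png

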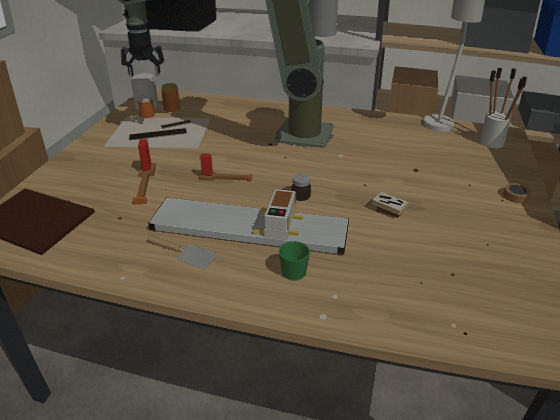

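View pics/top0.png

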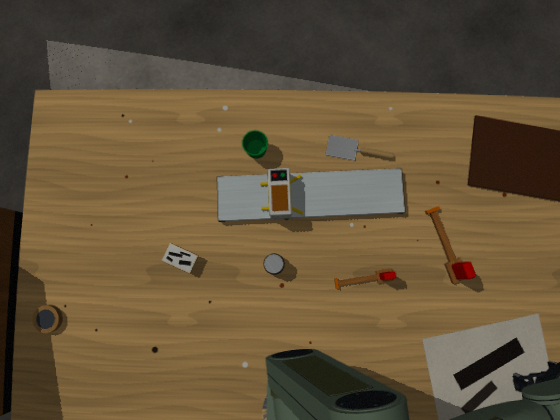

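The infeed (long part) lies to the right in the top view at (403,190), and the outfeed end is at (218,198). The panel is at (181,258), the smaller stick has its handle at (388,276) and shoe at (338,283), and the jar, pot and scraper are at (274,264), (255,144) and (343,148). I'll measure these more exactly.

```bash
cat > h.py <<'E'
from bench import bot, eyes
import cv2, numpy as np
from scipy.spatial.transform import Rotation as R
def cam(n):
    return eyes.read_camera(n)
def w(c,px,z):
    """pixels -> world xy at height z"""
    p=cv2.undistortPoints(np.array(px,float).reshape(-1,1,2),c["intrinsics"],np.array(c["dist_coeffs"]))[:,0]
    d=np.c_[p[:,0],-p[:,1],-np.ones(len(p))]@R.from_rotvec(c["orientation"]).as_matrix().T
    o=np.array(c["xyz"]); t=(z-o[2])/d[:,2]
    return (o+d*t[:,None])[:,:2]
def proj(c,P):
    q=(np.array(P,float).reshape(-1,3)-c["xyz"])@R.from_rotvec(c["orientation"]).as_matrix()
    return cv2.projectPoints(q*[1,-1,-1],np.zeros(3),np.zeros(3),c["intrinsics"],np.array(c["dist_coeffs"]))[0][:,0]
def crop(c,x0,y0,ww,hh,s,name):
    cv2.imwrite(f"pics/{name}.png",cv2.resize(c["pixels"][y0:y0+hh,x0:x0+ww],None,fx=s,fy=s,interpolation=cv2.INTER_CUBIC))
E
python3 - <<'E'
from h import *
c=cam("top"); crop(c,150,160,265,140,3,"t1")
hsv=cv2.cvtColor(c["pixels"],cv2.COLOR_BGR2HSV)
print(c["pixels"][258,175],c["pixels"][190,350],c["pixels"][300,350], c["pixels"][276,388])
E
```

```text
[136 144 144] [133 135 128] [ 68 111 140] [  0   2 136]
```

View pics/t1.png

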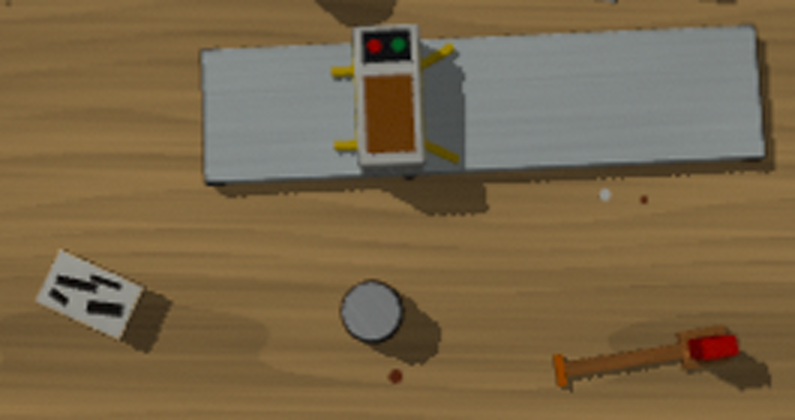

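The crop shows the bed corners at (202,50), (754,27), (764,156) and (205,181), the panel top from (62,250) to (145,287), the shoe at (561,370) and the handle top at (714,347). I'll fit poses to these corner points.

```bash
cat >> h.py <<'E'
from scipy.optimize import least_squares
def fit(c,model,px,x0):
    """model Nx3 local pts (world z), px observed -> x,y,yaw"""
    model=np.array(model,float)
    def f(v):
        s,k=np.sin(v[2]),np.cos(v[2]); P=model.copy()
        P[:,0]=v[0]+k*model[:,0]-s*model[:,1]; P[:,1]=v[1]+s*model[:,0]+k*model[:,1]
        return (proj(c,P)-px).ravel()
    r=least_squares(f,x0,x_scale=[10,10,.1]); return r.x, r.fun.round(1)
E
python3 - <<'E'
from h import *
c=cam("top")
cr=lambda a:(np.array(a,float)+.5)/3-.5+[150,160]
bed=cr([(202,50),(754,27),(764,156),(205,181)])
print(w(c,bed,30))
print("tunnel",fit(c,[(180,65,30),(-360,65,30),(-360,-65,30),(180,-65,30)][0:4],bed,[540,0,1.57]))
print("tunnel flip",fit(c,[(180,-65,30),(-360,-65,30),(-360,65,30),(180,65,30)],bed,[540,0,1.57]))
pan=cr([(62,250),(145,287),(124,339),(37,300)])
print(w(c,pan,36)); 
print("panel",fit(c,[(45,-28,36),(-45,-28,36),(-45,28,36),(45,28,36)],pan,[400,300,1.2]))
hood=cr([(354,27),(415,25),(424,162),(358,163)]); print("hood",w(c,hood,102), w(c,hood,102).mean(0))
s=cr([(554,355),(563,353),(569,384),(559,386),(714,347)])
print("stick",fit(c,[(145,15,14),(131,15,14),(131,-15,14),(145,-15,14),(0,0,85)],s,[350,-200,1.6]),w(c,s[4:],85),w(c,s[:4],14))
print("jar",w(c,cr([(372,310)]),65)," pot",w(c,[(255,144)],70)," knife",w(c,[(328,147),(394,156)],5))
E
```

```text
[[ 671.21572754  251.77248201]
 [ 702.17124975 -286.73184494]
 [ 574.97436006 -293.86421264]
 [ 543.24159591  244.46983853]]
tunnel (array([619.51385819,  68.75471158,   1.62800431]), array([  0.9,  43.3,   3.5,  42.9,  -3.3, -43.9,  -1.1, -44.6]))
tunnel flip (array([617.71593847,  68.75591491,   1.62887155]), array([-0.1, -0.3,  0. , -0.4,  0.2,  0.4, -0.1,  0.3]))
[[474.41430495 378.41480879]
 [440.71742307 297.4780285 ]
 [391.38616281 315.72087443]
 [426.51050962 400.39325601]]
panel (array([433.2686589 , 348.00362922,   1.17753649]), array([-0.1, -0.7,  0.6, -0.4, -0.5,  0.4,  0. ,  0.7]))
hood [[680.01326664 101.31692067]
 [682.68079355  45.16526038]
 [555.66258598  35.27316176]
 [553.90027198  95.20840258]] [618.06422954  69.24093635]
stick (array([ 392.24171341, -234.29461487,    1.74290458]), array([  0.6,  10.5,   2.4,  10.3,  -1.4, -10.4,  -2.8, -10.3,   1.2,
        -0.2])) [[ 391.70772785 -231.0931608 ]] [[ 382.36199419  -92.21130335]
 [ 384.35646586 -100.83168024]
 [ 355.01403745 -106.64910696]
 [ 353.02221092  -97.08973856]]
jar [[421.97004287  81.15755448]]  pot [[758.65200631 140.32348081]]  knife [[ 770.50869332  -73.95289967]
 [ 746.32103949 -272.5630541 ]]
```

```bash
cat >> h.py <<'E'
T=np.array([617.7,68.8]); TY=1.629
def tun(x,y=0): return T+x*np.array([np.cos(TY),np.sin(TY)])+y*np.array([-np.sin(TY),np.cos(TY)])
def plan(x,y,z,yaw,p=None):
    """cm in present tool axes, then turn (rotvec, tool axes); p overrides the present position"""
    s=bot.read_state(); Rc=R.from_rotvec(s["tool_rot"]); p=s["tcp_pos"] if p is None else np.array(p)
    Rt=R.from_euler("z",yaw)*R.from_euler("x",np.pi)
    print("t",s["time_s"],"shift",(Rc.inv().apply(np.array([x,y,z])-p)/10).round(2),"turn",(Rc.inv()*Rt).as_rotvec().round(4))
E
python3 - <<'E'
from h import *
plan(500,-50,230,1.1775); plan(433.3,348,130,1.1775,(500,-50,230))
E
```

```text
t 0.2 shift [ 46.46 -38.33   0.12] turn [-0.0013 -0.0009 -0.8867]
t 0.2 shift [  5.02 -40.03  10.06] turn [-0.0013 -0.0009 -0.8867]
```

>>> servo_tool([
  {"dx":1.5,"dy":-1.2,"hand":-1},
  {"dx":3,"dy":-2.5},
  {"dx":3,"dy":-2.5},
  {"dx":3,"dy":-2.5},
  {"dx":3,"dy":-2.5},
  {"dx":3,"dy":-2.5},
  {"dx":3,"dy":-2.5},
  {"dx":3,"dy":-2.5},
  {"dx":3,"dy":-2.5},
  {"dx":3,"dy":-2.5},
  {"dx":3,"dy":-2.5},
  {"dx":3,"dy":-2.5},
  {"dx":3,"dy":-2.5},
  {"dx":3,"dy":-2.5},
  {"dx":3,"dy":-2.5},
  {"dx":3,"dy":-2.5},
])

```text
validation failed for argument at $.se...
```

>>> servo_tool([
  {"dx":0.4,"dy":-3.4},
  {"dx":0.4,"dy":-3.6,"dz":1},
  {"dx":0.5,"dy":-3.7,"dz":1},
  {"dx":0.5,"dy":-3.7,"dz":1},
  {"dx":0.5,"dy":-3.7,"dz":1},
  {"dx":0.5,"dy":-3.7,"dz":1},
  {"dx":0.5,"dy":-3.7,"dz":1},
  {"dx":0.5,"dy":-3.7,"dz":1},
  {"dx":0.5,"dy":-3.7,"dz":1},
  {"dx":0.5,"dy":-3.7,"dz":1},
  {"dx":0.2,"dy":-2,"dz":1},
  {"wz":-0.12},
  {"wz":-0.13},
  {"wz":-0.13},
  {"wz":-0.13},
  {"wz":-0.13},
  {"wz":-0.13},
  {"wz":-0.117},
  {},
])

```text
validation failed for argument at $.se...
```

```bash
python3 - <<'E'
from h import *
plan(433.3,348,130,1.1775)
c=cam("top"); crop(c,100,180,200,150,4,"t2")
c=cam("scene"); crop(c,340,130,120,100,5,"s2")
E
```

```text
t 0.2 shift [ 51.48 -78.35  10.18] turn [-0.0013 -0.0009 -0.8867]
```

View pics/s2.png

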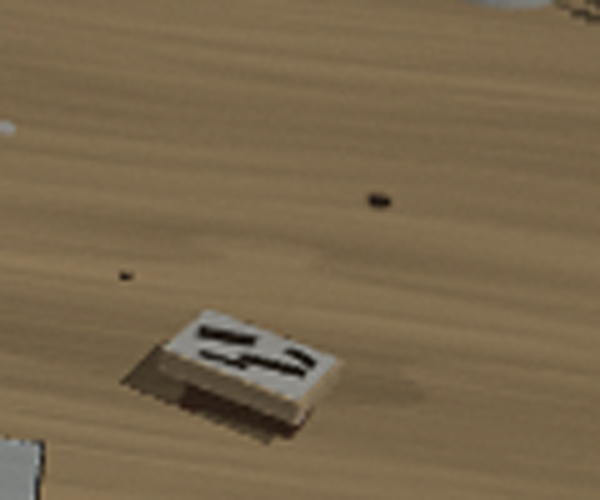

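Both moves were refused as malformed, so the arm hasn't moved. The crop shows the panel untouched on its block, with its top at crop (162–343, 310–405). I'll try again with every key in each row.

>>> servo_tool([
  {"dx":1.5,"dy":-1.2,"dz":0,"wx":0,"wy":0,"wz":0,"hand":-1},
])

```text
time_s: 0.4
tcp_pos: [175.0, -536.0, 231.1]
tool_rot: [3.108, 0.451, -0.001]
wrist_force: [-0.2, -0.4, -1.6]
gripper_width: 85.6
grasp_force: 0.0
```

>>> servo_tool([
  {"dx":3,"dy":-2.5,"dz":0,"wx":0,"wy":0,"wz":0,"hand":-1},
  {"dx":3,"dy":-2.5,"dz":0,"wx":0,"wy":0,"wz":0,"hand":-1},
  {"dx":3,"dy":-2.5,"dz":0,"wx":0,"wy":0,"wz":0,"hand":-1},
  {"dx":3,"dy":-2.5,"dz":0,"wx":0,"wy":0,"wz":0,"hand":-1},
  {"dx":3,"dy":-2.5,"dz":0,"wx":0,"wy":0,"wz":0,"hand":-1},
  {"dx":3,"dy":-2.5,"dz":0,"wx":0,"wy":0,"wz":0,"hand":-1},
  {"dx":3,"dy":-2.5,"dz":0,"wx":0,"wy":0,"wz":0,"hand":-1},
  {"dx":3,"dy":-2.5,"dz":0,"wx":0,"wy":0,"wz":0,"hand":-1},
  {"dx":3,"dy":-2.5,"dz":0,"wx":0,"wy":0,"wz":0,"hand":-1},
  {"dx":3,"dy":-2.5,"dz":0,"wx":0,"wy":0,"wz":0,"hand":-1},
  {"dx":3,"dy":-2.5,"dz":0,"wx":0,"wy":0,"wz":0,"hand":-1},
  {"dx":3,"dy":-2.5,"dz":0,"wx":0,"wy":0,"wz":0,"hand":-1},
  {"dx":3,"dy":-2.5,"dz":0,"wx":0,"wy":0,"wz":0,"hand":-1},
  {"dx":3,"dy":-2.5,"dz":0,"wx":0,"wy":0,"wz":0,"hand":-1},
  {"dx":3,"dy":-2.5,"dz":0,"wx":0,"wy":0,"wz":0,"hand":-1},
])

```text
time_s: 1.9
tcp_pos: [499.4, -44.3, 231.4]
tool_rot: [-3.108, -0.456, -0.0]
wrist_force: [0.9, -0.9, -0.1]
gripper_width: 85.6
grasp_force: 0.0
```

>>> servo_tool([
  {"dx":0.5,"dy":-3.6,"dz":0,"wx":0,"wy":0,"wz":0,"hand":-1},
  {"dx":0.5,"dy":-3.6,"dz":1,"wx":0,"wy":0,"wz":0,"hand":-1},
  {"dx":0.5,"dy":-3.6,"dz":1,"wx":0,"wy":0,"wz":0,"hand":-1},
  {"dx":0.5,"dy":-3.6,"dz":1,"wx":0,"wy":0,"wz":0,"hand":-1},
  {"dx":0.5,"dy":-3.6,"dz":1,"wx":0,"wy":0,"wz":0,"hand":-1},
  {"dx":0.5,"dy":-3.6,"dz":1,"wx":0,"wy":0,"wz":0,"hand":-1},
  {"dx":0.5,"dy":-3.6,"dz":1,"wx":0,"wy":0,"wz":0,"hand":-1},
  {"dx":0.5,"dy":-3.6,"dz":1,"wx":0,"wy":0,"wz":0,"hand":-1},
  {"dx":0.5,"dy":-3.6,"dz":1,"wx":0,"wy":0,"wz":0,"hand":-1},
  {"dx":0.5,"dy":-3.6,"dz":1,"wx":0,"wy":0,"wz":0,"hand":-1},
  {"dx":0,"dy":-3.6,"dz":1,"wx":0,"wy":0,"wz":0,"hand":-1},
  {"dx":0,"dy":0,"dz":0,"wx":0,"wy":0,"wz":-0.12,"hand":-1},
  {"dx":0,"dy":0,"dz":0,"wx":0,"wy":0,"wz":-0.13,"hand":-1},
  {"dx":0,"dy":0,"dz":0,"wx":0,"wy":0,"wz":-0.13,"hand":-1},
  {"dx":0,"dy":0,"dz":0,"wx":0,"wy":0,"wz":-0.13,"hand":-1},
  {"dx":0,"dy":0,"dz":0,"wx":0,"wy":0,"wz":-0.13,"hand":-1},
  {"dx":0,"dy":0,"dz":0,"wx":0,"wy":0,"wz":-0.13,"hand":-1},
  {"dx":0,"dy":0,"dz":0,"wx":0,"wy":0,"wz":-0.12,"hand":-1},
  {"dx":0,"dy":0,"dz":0,"wx":0,"wy":0,"wz":0,"hand":-1},
])

```text
time_s: 3.8
tcp_pos: [432.7, 347.2, 131.4]
tool_rot: [-2.609, -1.749, 0.001]
wrist_force: [0.1, -0.5, 1.0]
gripper_width: 85.3
grasp_force: 0.0
```

```bash
python3 - <<'E'
from h import *
plan(433.3,348,130,1.1775)
c=cam("scene")
cr=(np.array([(205,310),(343,360),(300,405),(162,350)],float)+.5)/5-.5+[340,130]
print("panel from scene",w(c,cr,36), w(c,cr,36).mean(0))
E
```

```text
t 3.8 shift [0.09 0.03 0.14] turn [-0.0005  0.0001  0.0036]
panel from scene [[394.84985506 320.7667233 ]
 [428.06048176 404.03753784]
 [480.71372915 382.16390849]
 [444.60435568 300.14151525]] [437.05710541 351.77742122]
```

>>> servo_tool([
  {"dx":0.3,"dy":0.1,"dz":2,"wx":0,"wy":0,"wz":0,"hand":-1},
  {"dx":0,"dy":0,"dz":3,"wx":0,"wy":0,"wz":0,"hand":-1},
  {"dx":0,"dy":0,"dz":3,"wx":0,"wy":0,"wz":0,"hand":-1},
  {"dx":0,"dy":0,"dz":1.5,"wx":0,"wy":0,"wz":0,"hand":-1},
  {"dx":0,"dy":0,"dz":1,"wx":0,"wy":0,"wz":0,"hand":-1},
  {"dx":0,"dy":0,"dz":0.6,"wx":0,"wy":0,"wz":0,"hand":-1},
  {"dx":0,"dy":0,"dz":0,"wx":0,"wy":0,"wz":0,"hand":-1},
  {"dx":0,"dy":0,"dz":0,"wx":0,"wy":0,"wz":0,"hand":0.2},
  {"dx":0,"dy":0,"dz":0,"wx":0,"wy":0,"wz":0,"hand":1},
  {"dx":0,"dy":0,"dz":0,"wx":0,"wy":0,"wz":0,"hand":1},
  {"dx":0,"dy":0,"dz":0,"wx":0,"wy":0,"wz":0,"hand":1},
  {"dx":0,"dy":0,"dz":0,"wx":0,"wy":0,"wz":0,"hand":1},
  {"dx":0,"dy":0,"dz":0,"wx":0,"wy":0,"wz":0,"hand":1},
], squeeze=30)

```text
time_s: 5.15
tcp_pos: [436.9, 350.0, 21.7]
tool_rot: [2.61, 1.749, 0.004]
wrist_force: [-0.1, 0.0, 4.6]
gripper_width: 55.0
grasp_force: 33.0
```

>>> servo_tool([
  {"dx":0,"dy":0,"dz":-1,"wx":0,"wy":0,"wz":0,"hand":1},
  {"dx":0,"dy":0,"dz":-2,"wx":0,"wy":0,"wz":0,"hand":1},
  {"dx":0,"dy":0,"dz":-3,"wx":0,"wy":0,"wz":0,"hand":1},
  {"dx":0,"dy":0,"dz":-3,"wx":0,"wy":0,"wz":0,"hand":1},
  {"dx":0,"dy":0,"dz":-3,"wx":0,"wy":0,"wz":0,"hand":1},
  {"dx":0,"dy":0,"dz":-3,"wx":0,"wy":0,"wz":0,"hand":1},
  {"dx":0,"dy":0,"dz":-2,"wx":0,"wy":0,"wz":0,"hand":1},
  {"dx":0,"dy":0,"dz":0,"wx":0,"wy":0,"wz":-0.1,"hand":1},
  {"dx":0,"dy":0,"dz":0,"wx":0,"wy":0,"wz":-0.12,"hand":1},
  {"dx":0,"dy":0,"dz":0,"wx":0,"wy":0,"wz":-0.12,"hand":1},
  {"dx":0,"dy":0,"dz":0,"wx":0,"wy":0,"wz":-0.1,"hand":1},
  {"dx":0,"dy":0,"dz":0,"wx":0,"wy":0,"wz":0,"hand":1},
])

```text
time_s: 6.35
tcp_pos: [435.4, 349.0, 190.3]
tool_rot: [-2.165, -2.276, 0.001]
wrist_force: [0.6, -0.5, -1.0]
gripper_width: 54.9
grasp_force: 32.3
```

```bash
python3 - <<'E'
from h import *
print(tun(-125),bot.read_state()["gripper_width"])
plan(*tun(-125),180,1.629)
E
```

```text
[624.97135204 -55.98833054] 54.898418750761806
t 6.35 shift [-41.4   16.92   1.03] turn [-0.0006  0.0004 -0.0085]
```

>>> servo_tool([
  {"dx":-1.4,"dy":0.5,"dz":0,"wx":0,"wy":0,"wz":-0.008,"hand":1},
  {"dx":-2.5,"dy":1,"dz":0,"wx":0,"wy":0,"wz":0,"hand":1},
  {"dx":-2.5,"dy":1,"dz":0,"wx":0,"wy":0,"wz":0,"hand":1},
  {"dx":-2.5,"dy":1,"dz":0,"wx":0,"wy":0,"wz":0,"hand":1},
  {"dx":-2.5,"dy":1,"dz":0,"wx":0,"wy":0,"wz":0,"hand":1},
  {"dx":-2.5,"dy":1,"dz":0,"wx":0,"wy":0,"wz":0,"hand":1},
  {"dx":-2.5,"dy":1,"dz":0,"wx":0,"wy":0,"wz":0,"hand":1},
  {"dx":-2.5,"dy":1,"dz":0,"wx":0,"wy":0,"wz":0,"hand":1},
  {"dx":-2.5,"dy":1,"dz":0,"wx":0,"wy":0,"wz":0,"hand":1},
  {"dx":-2.5,"dy":1,"dz":0,"wx":0,"wy":0,"wz":0,"hand":1},
  {"dx":-2.5,"dy":1,"dz":0,"wx":0,"wy":0,"wz":0,"hand":1},
  {"dx":-2.5,"dy":1,"dz":0,"wx":0,"wy":0,"wz":0,"hand":1},
  {"dx":-2.5,"dy":1,"dz":0,"wx":0,"wy":0,"wz":0,"hand":1},
  {"dx":-2.5,"dy":1,"dz":0,"wx":0,"wy":0,"wz":0,"hand":1},
  {"dx":-2.5,"dy":1,"dz":0,"wx":0,"wy":0,"wz":0,"hand":1},
  {"dx":-2.5,"dy":1,"dz":0,"wx":0,"wy":0,"wz":0,"hand":1},
  {"dx":-2.5,"dy":1,"dz":0,"wx":0,"wy":0,"wz":0,"hand":1},
  {"dx":0,"dy":0.3,"dz":0,"wx":0,"wy":0,"wz":0,"hand":1},
  {"dx":0,"dy":0,"dz":0,"wx":0,"wy":0,"wz":0,"hand":1},
])

```text
time_s: 8.25
tcp_pos: [627.4, -54.6, 190.0]
tool_rot: [-2.159, -2.281, -0.0]
wrist_force: [0.0, -0.1, -1.0]
gripper_width: 55.2
grasp_force: 32.3
```

```bash
python3 - <<'E'
from h import *
plan(*tun(-125),60,1.629)
c=cam("scene"); crop(c,140,60,220,170,3.5,"s3")
E
```

```text
t 8.25 shift [-0.14 -0.24 13.  ] turn [-0.0006 -0.0007 -0.0029]
```

View pics/s3.png

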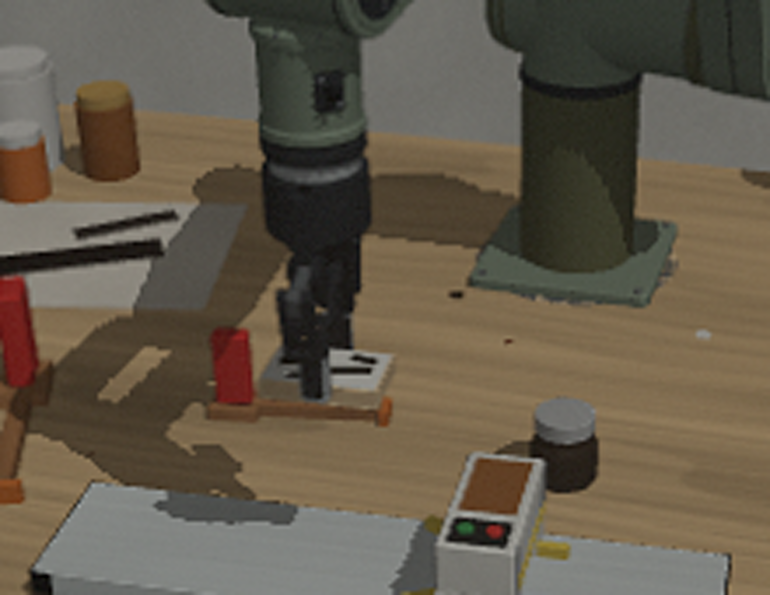

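The panel is held flat, with its near edge from (262,392) to (387,405) and the finger at (315,395). That puts its centre about 5 mm ahead of the TCP, so I'll correct for this as I lower it.

>>> servo_tool([
  {"dx":-0.6,"dy":-0.2,"dz":1,"wx":0,"wy":0,"wz":0,"hand":1},
  {"dx":0,"dy":0,"dz":2,"wx":0,"wy":0,"wz":0,"hand":1},
  {"dx":0,"dy":0,"dz":2.5,"wx":0,"wy":0,"wz":0,"hand":1},
  {"dx":0,"dy":0,"dz":2.5,"wx":0,"wy":0,"wz":0,"hand":1},
  {"dx":0,"dy":0,"dz":2.5,"wx":0,"wy":0,"wz":0,"hand":1},
  {"dx":0,"dy":0,"dz":2,"wx":0,"wy":0,"wz":0,"hand":1},
  {"dx":0,"dy":0,"dz":1.5,"wx":0,"wy":0,"wz":0,"hand":1},
  {"dx":0,"dy":0,"dz":0.8,"wx":0,"wy":0,"wz":0,"hand":1},
  {"dx":0,"dy":0,"dz":0.4,"wx":0,"wy":0,"wz":0,"hand":1},
  {"dx":0,"dy":0,"dz":0.3,"wx":0,"wy":0,"wz":0,"hand":1},
  {"dx":0,"dy":0,"dz":0.2,"wx":0,"wy":0,"wz":0,"hand":1},
  {"dx":0,"dy":0,"dz":0.1,"wx":0,"wy":0,"wz":0,"hand":1},
  {"dx":0,"dy":0,"dz":0,"wx":0,"wy":0,"wz":0,"hand":1},
])

```text
time_s: 9.6
tcp_pos: [626.1, -60.5, 32.8]
tool_rot: [2.156, 2.284, 0.001]
wrist_force: [-0.2, -0.0, -0.5]
gripper_width: 55.1
grasp_force: 32.3
```

>>> servo_tool([
  {"dx":0,"dy":0,"dz":0.1,"wx":0,"wy":0,"wz":0,"hand":1},
  {"dx":0,"dy":0,"dz":0.1,"wx":0,"wy":0,"wz":0,"hand":1},
  {"dx":0,"dy":0,"dz":0,"wx":0,"wy":0,"wz":0,"hand":1},
])

```text
time_s: 9.9
tcp_pos: [626.3, -60.5, 31.7]
tool_rot: [2.156, 2.284, 0.001]
wrist_force: [-2.2, -0.1, 5.0]
gripper_width: 55.3
grasp_force: 33.0
```

>>> servo_tool([
  {"dx":0,"dy":0,"dz":0,"wx":0,"wy":0,"wz":0,"hand":0},
  {"dx":0,"dy":0,"dz":0,"wx":0,"wy":0,"wz":0,"hand":-1},
  {"dx":0,"dy":0,"dz":0,"wx":0,"wy":0,"wz":0,"hand":-1},
  {"dx":0,"dy":0,"dz":0,"wx":0,"wy":0,"wz":0,"hand":-1},
  {"dx":0,"dy":0,"dz":0,"wx":0,"wy":0,"wz":0,"hand":-1},
  {"dx":0,"dy":0,"dz":-1,"wx":0,"wy":0,"wz":0,"hand":-1},
  {"dx":0,"dy":0,"dz":-3,"wx":0,"wy":0,"wz":0,"hand":-1},
  {"dx":0,"dy":0,"dz":-4,"wx":0,"wy":0,"wz":0,"hand":-1},
  {"dx":0,"dy":0,"dz":-4,"wx":0,"wy":0,"wz":0,"hand":-1},
  {"dx":0,"dy":0,"dz":-4,"wx":0,"wy":0,"wz":0,"hand":-1},
  {"dx":0,"dy":0,"dz":-2,"wx":0,"wy":0,"wz":0,"hand":-1},
])

```text
time_s: 11.0
tcp_pos: [628.0, -60.9, 216.3]
tool_rot: [2.151, 2.28, 0.007]
wrist_force: [1.2, 0.0, -0.6]
gripper_width: 85.5
grasp_force: 0.0
```

```bash
python3 - <<'E'
from h import *
a=np.array([391.7,-231.1]); u=np.array([np.cos(1.743),np.sin(1.743)])
plan(*a,200,1.743)
c=cam("scene"); crop(c,140,150,200,110,4,"s4")
E
```

```text
t 11.0 shift [-15.62 -24.59   1.47] turn [ 0.0078  0.0028 -0.1141]
```

View pics/s4.png

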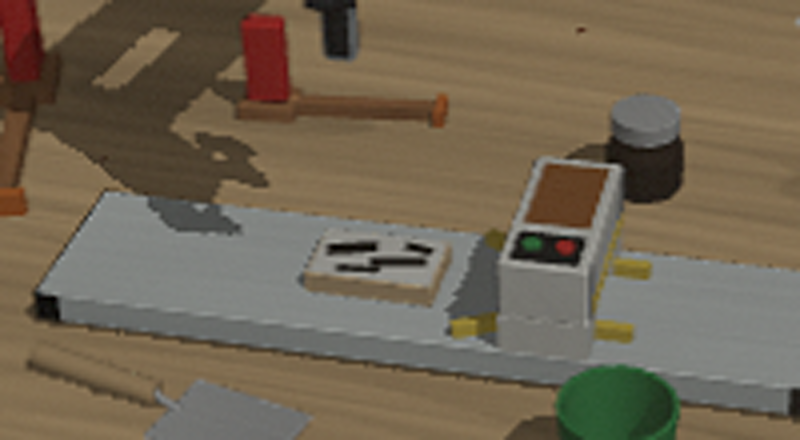

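The panel lies flat on the infeed bed, its top corners at crop (322,228), (452,240), (436,290) and (306,278). The small stick's handle top is at (266,18) and its shoe front at (447,108). I'll measure both, then pick up the stick.

```bash
python3 - <<'E'
from h import *
c=cam("scene")
cr=lambda a:(np.array(a,float)+.5)/4-.5+[140,150]
def loc(P): 
    d=P-T; u=np.array([np.cos(TY),np.sin(TY)]); v=np.array([-u[1],u[0]]); return np.c_[d@u,d@v].round(1)
p=w(c,cr([(322,228),(452,240),(436,290),(306,278)]),46); print("panel tun",loc(p),loc(p).mean(0))
b=w(c,cr([(106,190),(40,293)]),30); print("bed infeed corners",loc(b))
print("handle top",w(c,cr([(266,18)]),85),"shoe front top",w(c,cr([(447,96)]),14),w(c,cr([(440,126)]),0))
print("pan hood",loc(w(c,cr([(541,157),(624,170),(585,262),(502,250)]),102)))
E
```

```text
panel tun [[-177.5   24.1]
 [ -84.    27.8]
 [ -80.4  -31.2]
 [-170.6  -35.5]] [-128.125   -3.7  ]
bed infeed corners [[-359.    62. ]
 [-354.9  -68.6]]
handle top [[ 391.32890395 -234.08448863]] shoe front top [[358.08511557 -95.89528484]] [[382.18670242 -94.70641007]]
pan hood [[-26.8  59.4]
 [ 32.1  54.4]
 [ 26.1 -56.3]
 [-28.6 -53.9]]
```

>>> servo_tool([
  {"dx":-0.6,"dy":-1.2,"dz":0,"wx":0,"wy":0,"wz":0,"hand":-1},
  {"dx":-1.5,"dy":-2.3,"dz":0,"wx":0,"wy":0,"wz":0,"hand":-1},
  {"dx":-1.5,"dy":-2.3,"dz":0,"wx":0,"wy":0,"wz":0,"hand":-1},
  {"dx":-1.5,"dy":-2.3,"dz":0,"wx":0,"wy":0,"wz":0,"hand":-1},
  {"dx":-1.5,"dy":-2.3,"dz":0,"wx":0,"wy":0,"wz":0,"hand":-1},
  {"dx":-1.5,"dy":-2.3,"dz":0,"wx":0,"wy":0,"wz":0,"hand":-1},
  {"dx":-1.5,"dy":-2.3,"dz":0,"wx":0,"wy":0,"wz":0,"hand":-1},
  {"dx":-1.5,"dy":-2.3,"dz":0,"wx":0,"wy":0,"wz":0,"hand":-1},
  {"dx":-1.5,"dy":-2.3,"dz":0,"wx":0,"wy":0,"wz":0,"hand":-1},
  {"dx":-1.5,"dy":-2.3,"dz":0,"wx":0,"wy":0,"wz":0,"hand":-1},
  {"dx":-1.5,"dy":-2.7,"dz":0,"wx":0,"wy":0,"wz":0,"hand":-1},
  {"dx":0,"dy":0,"dz":0,"wx":0,"wy":0,"wz":-0.114,"hand":-1},
  {"dx":0,"dy":0,"dz":0,"wx":0,"wy":0,"wz":0,"hand":-1},
])

```text
time_s: 12.4
tcp_pos: [386.7, -229.7, 208.0]
tool_rot: [-2.022, -2.398, -0.0]
wrist_force: [0.3, 0.5, -0.1]
gripper_width: 85.3
grasp_force: 0.0
```

```bash
python3 - <<'E'
from h import *
plan(391.7,-231.1,45,1.743)
E
```

```text
t 12.4 shift [-0.28  0.52 16.3 ] turn [-0.0031 -0.0037 -0.0025]
```

>>> servo_tool([
  {"dx":-0.6,"dy":0.4,"dz":1,"wx":0,"wy":0,"wz":0,"hand":-1},
  {"dx":0,"dy":0,"dz":3,"wx":0,"wy":0,"wz":0,"hand":-1},
  {"dx":0,"dy":0,"dz":3,"wx":0,"wy":0,"wz":0,"hand":-1},
  {"dx":0,"dy":0,"dz":3,"wx":0,"wy":0,"wz":0,"hand":-1},
  {"dx":0,"dy":0,"dz":3,"wx":0,"wy":0,"wz":0,"hand":-1},
  {"dx":0,"dy":0,"dz":2.5,"wx":0,"wy":0,"wz":0,"hand":-1},
  {"dx":0,"dy":0,"dz":1.3,"wx":0,"wy":0,"wz":0,"hand":-1},
  {"dx":0,"dy":0,"dz":0.5,"wx":0,"wy":0,"wz":0,"hand":-1},
  {"dx":0,"dy":0,"dz":0,"wx":0,"wy":0,"wz":0,"hand":-0.3},
  {"dx":0,"dy":0,"dz":0,"wx":0,"wy":0,"wz":0,"hand":0},
  {"dx":0,"dy":0,"dz":0,"wx":0,"wy":0,"wz":0,"hand":0.2},
  {"dx":0,"dy":0,"dz":0,"wx":0,"wy":0,"wz":0,"hand":0.3},
  {"dx":0,"dy":0,"dz":0,"wx":0,"wy":0,"wz":0,"hand":0.4},
  {"dx":0,"dy":0,"dz":0,"wx":0,"wy":0,"wz":0,"hand":1},
  {"dx":0,"dy":0,"dz":0,"wx":0,"wy":0,"wz":0,"hand":1},
  {"dx":0,"dy":0,"dz":0,"wx":0,"wy":0,"wz":0,"hand":1},
  {"dx":0,"dy":0,"dz":0,"wx":0,"wy":0,"wz":0,"hand":1},
], squeeze=60)

```text
time_s: 14.1
tcp_pos: [394.2, -235.7, 37.5]
tool_rot: [2.022, 2.404, -0.0]
wrist_force: [-0.2, 0.4, 3.2]
gripper_width: 19.3
grasp_force: 60.7
```

```bash
python3 - <<'E'
from h import *
s=bot.read_state(); print(s["tcp_pos"],s["gripper_width"],s["tool_rot"])
plan(*tun(-325),35,1.629)
c=cam("scene"); crop(c,140,120,160,110,5,"s5")
E
```

```text
[ 394.24438781 -235.70655588   37.52533005] 19.27145759684779 [ 2.02240183e+00  2.40391743e+00 -2.60345760e-05]
t 14.1 shift [-6.11 23.54  0.25] turn [1.000e-04 1.000e-04 1.138e-01]
```

View pics/s5.png

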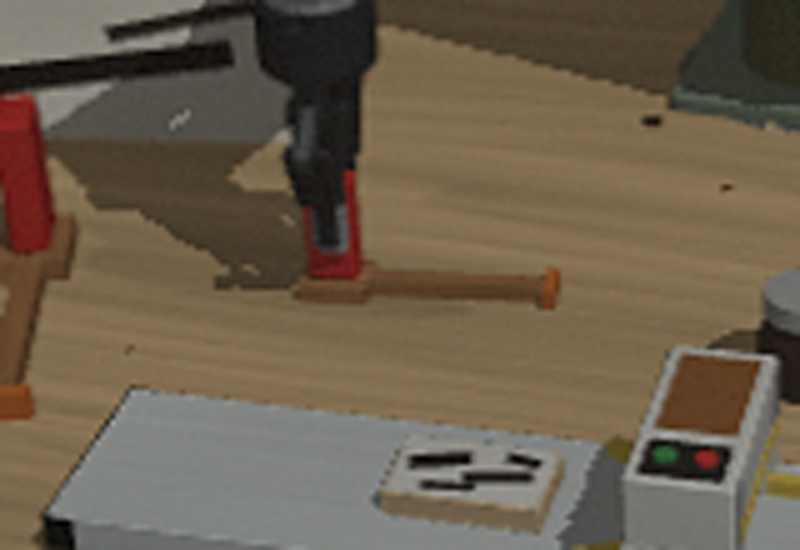

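The fingers hold the handle at about its middle (330,230), the stick stands flat with its shoe at (551,287), and the panel is undisturbed. Next I lift and carry the stick behind the panel.

>>> servo_tool([
  {"dx":0,"dy":0,"dz":0,"wx":0,"wy":0,"wz":0,"hand":1},
])

```text
time_s: 14.25
tcp_pos: [394.3, -235.7, 37.5]
tool_rot: [2.022, 2.404, -0.0]
wrist_force: [-1.9, 1.4, 4.5]
gripper_width: 19.3
grasp_force: 60.8
```

>>> servo_tool([
  {"dx":0,"dy":0,"dz":-1,"wx":0,"wy":0,"wz":0,"hand":1},
  {"dx":0,"dy":0,"dz":-2,"wx":0,"wy":0,"wz":0,"hand":1},
  {"dx":0,"dy":0,"dz":-3,"wx":0,"wy":0,"wz":0,"hand":1},
  {"dx":0,"dy":0,"dz":-3,"wx":0,"wy":0,"wz":0,"hand":1},
  {"dx":0,"dy":0,"dz":-1,"wx":0,"wy":0,"wz":0,"hand":1},
  {"dx":-0.3,"dy":1.2,"dz":0,"wx":0,"wy":0,"wz":0,"hand":1},
  {"dx":-0.7,"dy":2.5,"dz":0,"wx":0,"wy":0,"wz":0,"hand":1},
  {"dx":-0.7,"dy":2.5,"dz":0,"wx":0,"wy":0,"wz":0,"hand":1},
  {"dx":-0.7,"dy":2.5,"dz":0,"wx":0,"wy":0,"wz":0,"hand":1},
  {"dx":-0.7,"dy":2.5,"dz":0,"wx":0,"wy":0,"wz":0,"hand":1},
  {"dx":-0.7,"dy":2.5,"dz":0,"wx":0,"wy":0,"wz":0,"hand":1},
  {"dx":-0.7,"dy":2.5,"dz":0,"wx":0,"wy":0,"wz":0,"hand":1},
  {"dx":-0.7,"dy":2.5,"dz":0,"wx":0,"wy":0,"wz":0,"hand":1},
  {"dx":-0.7,"dy":2.5,"dz":0,"wx":0,"wy":0,"wz":0,"hand":1},
  {"dx":-0.5,"dy":2.2,"dz":0,"wx":0,"wy":0,"wz":0,"hand":1},
  {"dx":0,"dy":0,"dz":0,"wx":0,"wy":0,"wz":0.057,"hand":1},
  {"dx":0,"dy":0,"dz":0,"wx":0,"wy":0,"wz":0.057,"hand":1},
  {"dx":0,"dy":0,"dz":0,"wx":0,"wy":0,"wz":0,"hand":1},
  {"dx":0,"dy":0,"dz":0,"wx":0,"wy":0,"wz":0,"hand":1},
])

```text
time_s: 16.15
tcp_pos: [635.1, -257.9, 134.8]
tool_rot: [-2.152, -2.284, 0.001]
wrist_force: [-0.5, 0.1, -1.0]
gripper_width: 19.4
grasp_force: 60.3
```

```bash
python3 - <<'E'
from h import *
plan(*tun(-332),70,1.629)
c=cam("scene"); plan(*tun(-332),70,1.629)
crop(c,140,120,160,110,5,"s6")
E
```

```text
t 16.15 shift [-0.5   0.18  6.48] turn [-0.0028 -0.002   0.0011]
t 16.2 shift [-0.47  0.16  6.54] turn [-0.002  -0.0014  0.0008]
```

View pics/s6.png

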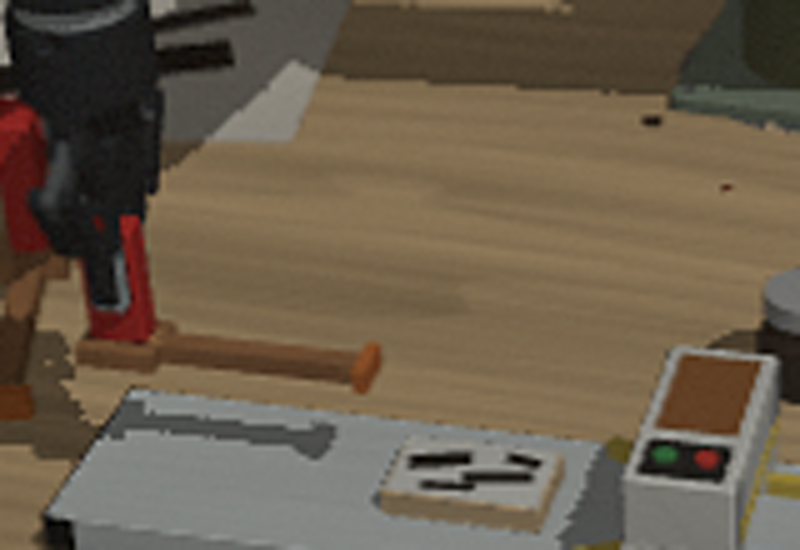

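The stick is level above the bed, its shoe at (366,368), with no other change. I'll lower it onto the bed behind the panel.

>>> servo_tool([
  {"dx":-0.5,"dy":0.2,"dz":0,"wx":0,"wy":0,"wz":0,"hand":1},
  {"dx":0,"dy":0,"dz":1.5,"wx":0,"wy":0,"wz":0,"hand":1},
  {"dx":0,"dy":0,"dz":2,"wx":0,"wy":0,"wz":0,"hand":1},
  {"dx":0,"dy":0,"dz":1.5,"wx":0,"wy":0,"wz":0,"hand":1},
  {"dx":0,"dy":0,"dz":0.8,"wx":0,"wy":0,"wz":0,"hand":1},
  {"dx":0,"dy":0,"dz":0.6,"wx":0,"wy":0,"wz":0,"hand":1},
  {"dx":0,"dy":0,"dz":0,"wx":0,"wy":0,"wz":0,"hand":1},
  {"dx":0,"dy":0,"dz":0,"wx":0,"wy":0,"wz":0,"hand":1},
])

```text
time_s: 17.0
tcp_pos: [638.5, -263.8, 73.9]
tool_rot: [2.155, 2.284, 0.001]
wrist_force: [-0.9, -0.2, -0.6]
gripper_width: 19.2
grasp_force: 60.3
```

```bash
python3 - <<'E'
from h import *
c=cam("scene"); crop(c,140,140,160,110,5,"s7"); plan(*tun(-332),68.5,1.629); print(bot.read_state()["wrist_force"])
E
```

```text
t 17.05 shift [ 0.13 -0.16  0.58] turn [ 0.0016  0.001  -0.0001]
[ 0.27382711 -0.10569057 -1.29047624]
```

View pics/s7.png

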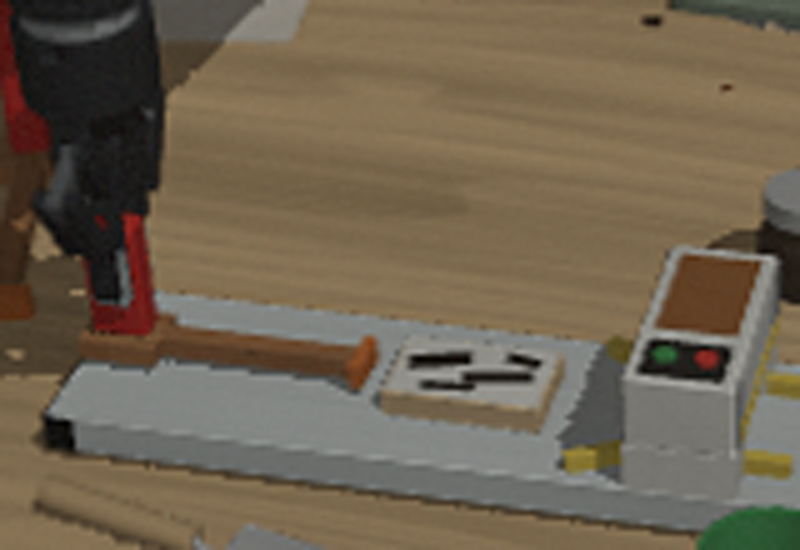

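The shoe at (362,363) is just behind the panel's rear edge at about (385,390). The stick is still a few mm above the bed, so I'll lower it until it touches lightly.

>>> servo_tool([
  {"dx":0.1,"dy":-0.15,"dz":0.3,"wx":0,"wy":0,"wz":0,"hand":1},
  {"dx":0,"dy":0,"dz":0.1,"wx":0,"wy":0,"wz":0,"hand":1},
  {"dx":0,"dy":0,"dz":0,"wx":0,"wy":0,"wz":0,"hand":1},
])

```text
time_s: 17.35
tcp_pos: [636.3, -262.5, 69.3]
tool_rot: [-2.156, -2.285, 0.0]
wrist_force: [0.2, 0.3, -1.5]
gripper_width: 19.4
grasp_force: 60.3
```

>>> servo_tool([
  {"dx":0,"dy":0,"dz":0.1,"wx":0,"wy":0,"wz":0,"hand":1},
  {"dx":0,"dy":0,"dz":0.1,"wx":0,"wy":0,"wz":0,"hand":1},
  {"dx":0,"dy":0,"dz":0,"wx":0,"wy":0,"wz":0,"hand":1},
])

```text
time_s: 17.65
tcp_pos: [636.6, -262.7, 67.6]
tool_rot: [2.156, 2.285, 0.0]
wrist_force: [-0.4, 0.7, -0.7]
gripper_width: 19.3
grasp_force: 60.6
```

>>> servo_tool([
  {"dx":0.3,"dy":0,"dz":0,"wx":0,"wy":0,"wz":0,"hand":1},
  {"dx":0.4,"dy":0,"dz":0,"wx":0,"wy":0,"wz":0,"hand":1},
  {"dx":0.5,"dy":0,"dz":0,"wx":0,"wy":0,"wz":0,"hand":1},
  {"dx":0.5,"dy":0,"dz":0,"wx":0,"wy":0,"wz":0,"hand":1},
  {"dx":0.5,"dy":0,"dz":0,"wx":0,"wy":0,"wz":0,"hand":1},
  {"dx":0.5,"dy":0,"dz":0,"wx":0,"wy":0,"wz":0,"hand":1},
  {"dx":0.5,"dy":0,"dz":0,"wx":0,"wy":0,"wz":0,"hand":1},
  {"dx":0.5,"dy":0,"dz":0,"wx":0,"wy":0,"wz":0,"hand":1},
  {"dx":0.5,"dy":0,"dz":0,"wx":0,"wy":0,"wz":0,"hand":1},
  {"dx":0.3,"dy":0,"dz":0,"wx":0,"wy":0,"wz":0,"hand":1},
  {"dx":0,"dy":0,"dz":0,"wx":0,"wy":0,"wz":0,"hand":1},
  {"dx":0,"dy":0,"dz":0,"wx":0,"wy":0,"wz":0,"hand":1},
])

```text
time_s: 18.85
tcp_pos: [634.0, -217.0, 67.6]
tool_rot: [-2.156, -2.285, -0.001]
wrist_force: [-0.1, 1.0, 3.6]
gripper_width: 19.6
grasp_force: 61.0
```

```bash
python3 - <<'E'
from h import *
c=cam("scene"); crop(c,140,140,160,110,5,"s8"); plan(*tun(-92),67.5,1.629); print(bot.read_state()["wrist_force"])
E
```

```text
t 18.9 shift [19.42  0.03  0.03] turn [ 0.0003 -0.0011 -0.    ]
[-0.20861511  1.83631408  3.92536221]
```

View pics/s8.png

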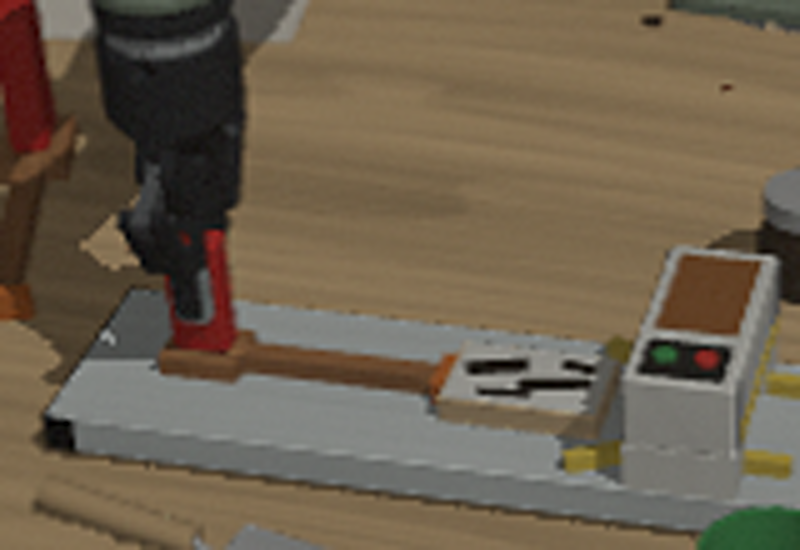

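The shoe (440,385) sits square on the panel's rear edge, and the panel's front is entering the lead-in rails. I've used all my picture views, so from here I check by numbers and keep pushing.

>>> servo_tool([
  {"dx":0.4,"dy":0,"dz":0,"wx":0,"wy":0,"wz":0,"hand":1},
  {"dx":0.6,"dy":0,"dz":0,"wx":0,"wy":0,"wz":0,"hand":1},
  {"dx":0.6,"dy":0,"dz":0,"wx":0,"wy":0,"wz":0,"hand":1},
  {"dx":0.6,"dy":0,"dz":0,"wx":0,"wy":0,"wz":0,"hand":1},
  {"dx":0.6,"dy":0,"dz":0,"wx":0,"wy":0,"wz":0,"hand":1},
  {"dx":0.6,"dy":0,"dz":0,"wx":0,"wy":0,"wz":0,"hand":1},
  {"dx":0.6,"dy":0,"dz":0,"wx":0,"wy":0,"wz":0,"hand":1},
  {"dx":0.6,"dy":0,"dz":0,"wx":0,"wy":0,"wz":0,"hand":1},
  {"dx":0.6,"dy":0,"dz":0,"wx":0,"wy":0,"wz":0,"hand":1},
  {"dx":0.6,"dy":0,"dz":0,"wx":0,"wy":0,"wz":0,"hand":1},
  {"dx":0.6,"dy":0,"dz":0,"wx":0,"wy":0,"wz":0,"hand":1},
  {"dx":0.6,"dy":0,"dz":0,"wx":0,"wy":0,"wz":0,"hand":1},
  {"dx":0.6,"dy":0,"dz":0,"wx":0,"wy":0,"wz":0,"hand":1},
  {"dx":0.6,"dy":0,"dz":0,"wx":0,"wy":0,"wz":0,"hand":1},
  {"dx":0.6,"dy":0,"dz":0,"wx":0,"wy":0,"wz":0,"hand":1},
  {"dx":0.6,"dy":0,"dz":0,"wx":0,"wy":0,"wz":0,"hand":1},
  {"dx":0.4,"dy":0,"dz":0,"wx":0,"wy":0,"wz":0,"hand":1},
  {"dx":0,"dy":0,"dz":0,"wx":0,"wy":0,"wz":0,"hand":1},
])

```text
time_s: 20.7
tcp_pos: [628.2, -118.8, 67.5]
tool_rot: [-2.155, -2.285, -0.001]
wrist_force: [0.6, -2.4, 5.8]
gripper_width: 19.5
grasp_force: 61.3
```

```bash
python3 - <<'E'
from h import *
plan(*tun(-92),67.5,1.629); print(bot.read_state()["wrist_force"])
E
```

```text
t 20.7 shift [9.59 0.05 0.01] turn [ 0.0002 -0.0006  0.0003]
[ 0.57501457 -2.39045961  5.79160078]
```

>>> servo_tool([
  {"dx":0.4,"dy":0,"dz":-0.05,"wx":0,"wy":0,"wz":0,"hand":1},
  {"dx":0.6,"dy":0,"dz":0,"wx":0,"wy":0,"wz":0,"hand":1},
  {"dx":0.6,"dy":0,"dz":0,"wx":0,"wy":0,"wz":0,"hand":1},
  {"dx":0.6,"dy":0,"dz":0,"wx":0,"wy":0,"wz":0,"hand":1},
  {"dx":0.6,"dy":0,"dz":0,"wx":0,"wy":0,"wz":0,"hand":1},
  {"dx":0.6,"dy":0,"dz":0,"wx":0,"wy":0,"wz":0,"hand":1},
  {"dx":0.6,"dy":0,"dz":0,"wx":0,"wy":0,"wz":0,"hand":1},
  {"dx":0.6,"dy":0,"dz":0,"wx":0,"wy":0,"wz":0,"hand":1},
  {"dx":0.6,"dy":0,"dz":0,"wx":0,"wy":0,"wz":0,"hand":1},
  {"dx":0.6,"dy":0,"dz":0,"wx":0,"wy":0,"wz":0,"hand":1},
  {"dx":0.6,"dy":0,"dz":0,"wx":0,"wy":0,"wz":0,"hand":1},
  {"dx":0.6,"dy":0,"dz":0,"wx":0,"wy":0,"wz":0,"hand":1},
  {"dx":0.6,"dy":0,"dz":0,"wx":0,"wy":0,"wz":0,"hand":1},
  {"dx":0.6,"dy":0,"dz":0,"wx":0,"wy":0,"wz":0,"hand":1},
  {"dx":0.6,"dy":0,"dz":0,"wx":0,"wy":0,"wz":0,"hand":1},
  {"dx":0.5,"dy":0,"dz":0,"wx":0,"wy":0,"wz":0,"hand":1},
  {"dx":0.3,"dy":0,"dz":0,"wx":0,"wy":0,"wz":0,"hand":1},
  {"dx":0,"dy":0,"dz":0,"wx":0,"wy":0,"wz":0,"hand":1},
  {"dx":0,"dy":0,"dz":0,"wx":0,"wy":0,"wz":0,"hand":1},
])

```text
time_s: 22.6
tcp_pos: [622.3, -23.0, 67.6]
tool_rot: [-2.155, -2.284, -0.001]
wrist_force: [0.9, 2.3, 2.4]
gripper_width: 19.3
grasp_force: 60.8
```

```bash
python3 - <<'E'
from h import *
plan(*tun(-92),67.5,1.629); print(bot.read_state()["wrist_force"])
def loc(P): 
    d=P-T; u=np.array([np.cos(TY),np.sin(TY)]); v=np.array([-u[1],u[0]]); return np.c_[d@u,d@v].round(1)
for n in("scene","top"):
    c=cam(n); cv2.imwrite(f"pics/{n}9.png",c["pixels"])
    # brightness profile along outfeed lines at z=46 (panel top): panel brighter/whiter or black picture
    g=c["pixels"].astype(int)
    for yy in (-20,20):
        xs=np.arange(30,190,6); P=np.array([[*tun(x,yy),46] for x in xs]); px=proj(c,P).round().astype(int)
        print(n,yy,[f"{x}:{g[v,u].tolist()}" for x,(u,v) in zip(xs,px)])
E
```

```text
t 22.6 shift [-0.01  0.08  0.01] turn [-0.0005 -0.0018 -0.0002]
[0.92148577 2.30037061 2.38598268]
scene -20 ['30:[37, 57, 83]', '36:[36, 56, 81]', '42:[34, 51, 73]', '48:[34, 63, 109]', '54:[134, 140, 143]', '60:[141, 145, 145]', '66:[139, 144, 146]', '72:[117, 123, 125]', '78:[81, 86, 89]', '84:[50, 54, 56]', '90:[52, 57, 60]', '96:[33, 39, 41]', '102:[147, 152, 154]', '108:[139, 145, 146]', '114:[139, 146, 148]', '120:[141, 147, 148]', '126:[140, 146, 146]', '132:[140, 146, 147]', '138:[141, 147, 148]', '144:[102, 116, 124]', '150:[131, 133, 131]', '156:[131, 134, 131]', '162:[130, 132, 129]', '168:[130, 132, 130]', '174:[131, 134, 132]', '180:[110, 112, 109]', '186:[78, 109, 128]']
scene 20 ['30:[89, 117, 123]', '36:[46, 109, 125]', '42:[51, 121, 139]', '48:[43, 102, 117]', '54:[133, 145, 144]', '60:[135, 141, 142]', '66:[136, 142, 144]', '72:[134, 141, 143]', '78:[136, 143, 143]', '84:[138, 144, 145]', '90:[137, 144, 146]', '96:[138, 144, 146]', '102:[136, 142, 143]', '108:[136, 141, 143]', '114:[54, 59, 63]', '120:[104, 110, 112]', '126:[141, 147, 148]', '132:[140, 147, 149]', 
[... 715 characters left out ...]
143]', '168:[148, 149, 142]', '174:[130, 132, 126]', '180:[70, 113, 142]', '186:[73, 118, 147]']
top 20 ['30:[141, 151, 152]', '36:[87, 88, 84]', '42:[87, 89, 85]', '48:[57, 69, 87]', '54:[87, 105, 118]', '60:[148, 154, 155]', '66:[150, 158, 158]', '72:[147, 154, 155]', '78:[147, 155, 156]', '84:[147, 156, 155]', '90:[148, 156, 156]', '96:[149, 155, 157]', '102:[148, 156, 157]', '108:[150, 156, 156]', '114:[132, 139, 139]', '120:[114, 120, 121]', '126:[136, 142, 142]', '132:[147, 155, 155]', '138:[141, 154, 159]', '144:[146, 148, 141]', '150:[146, 148, 142]', '156:[147, 149, 142]', '162:[147, 149, 142]', '168:[148, 149, 142]', '174:[147, 148, 143]', '180:[65, 92, 112]', '186:[70, 115, 145]']
```

The panel spans tunnel x of about 52 to 142, so its centre is near 97, inside the 76–134 window. Now I draw the stick back.

>>> servo_tool([
  {"dx":-0.3,"dy":0,"dz":-0.05,"wx":0,"wy":0,"wz":0,"hand":1},
  {"dx":-0.6,"dy":0,"dz":0,"wx":0,"wy":0,"wz":0,"hand":1},
  {"dx":-1,"dy":0,"dz":0,"wx":0,"wy":0,"wz":0,"hand":1},
  {"dx":-1,"dy":0,"dz":0,"wx":0,"wy":0,"wz":0,"hand":1},
  {"dx":-1,"dy":0,"dz":0,"wx":0,"wy":0,"wz":0,"hand":1},
  {"dx":-1,"dy":0,"dz":0,"wx":0,"wy":0,"wz":0,"hand":1},
  {"dx":-1,"dy":0,"dz":0,"wx":0,"wy":0,"wz":0,"hand":1},
  {"dx":-1,"dy":0,"dz":0,"wx":0,"wy":0,"wz":0,"hand":1},
  {"dx":-1,"dy":0,"dz":0,"wx":0,"wy":0,"wz":0,"hand":1},
  {"dx":-1,"dy":0,"dz":0,"wx":0,"wy":0,"wz":0,"hand":1},
  {"dx":-1,"dy":0,"dz":0,"wx":0,"wy":0,"wz":0,"hand":1},
  {"dx":-1,"dy":0,"dz":0,"wx":0,"wy":0,"wz":0,"hand":1},
  {"dx":-1,"dy":0,"dz":0,"wx":0,"wy":0,"wz":0,"hand":1},
  {"dx":-1,"dy":0,"dz":0,"wx":0,"wy":0,"wz":0,"hand":1},
  {"dx":-1,"dy":0,"dz":0,"wx":0,"wy":0,"wz":0,"hand":1},
  {"dx":-1,"dy":0,"dz":0,"wx":0,"wy":0,"wz":0,"hand":1},
  {"dx":-0.6,"dy":0,"dz":0,"wx":0,"wy":0,"wz":0,"hand":1},
  {"dx":0,"dy":0,"dz":0,"wx":0,"wy":0,"wz":0,"hand":1},
  {"dx":0,"dy":0,"dz":0.05,"wx":0,"wy":0,"wz":0,"hand":1},
  {"dx":0,"dy":0,"dz":0,"wx":0,"wy":0,"wz":0,"hand":1},
])

```text
time_s: 24.7
tcp_pos: [631.4, -178.2, 67.6]
tool_rot: [-2.155, -2.285, -0.0]
wrist_force: [0.7, 0.3, -1.0]
gripper_width: 19.3
grasp_force: 60.4
```

```bash
python3 - <<'E'
from h import *
plan(*tun(-252),67.5,1.629); print(bot.read_state()["wrist_force"])
E
```

```text
t 24.7 shift [-0.46  0.07  0.01] turn [-0.0003 -0.0004  0.0003]
[ 0.66021043  0.34065272 -0.98534979]
```

>>> servo_tool([
  {"dx":0,"dy":0,"dz":0.1,"wx":0,"wy":0,"wz":0,"hand":1},
  {"dx":0,"dy":0,"dz":0,"wx":0,"wy":0,"wz":0,"hand":1},
  {"dx":0,"dy":0,"dz":0,"wx":0,"wy":0,"wz":0,"hand":0.4},
  {"dx":0,"dy":0,"dz":0,"wx":0,"wy":0,"wz":0,"hand":0.2},
  {"dx":0,"dy":0,"dz":0,"wx":0,"wy":0,"wz":0,"hand":0},
  {"dx":0,"dy":0,"dz":0,"wx":0,"wy":0,"wz":0,"hand":-0.5},
  {"dx":0,"dy":0,"dz":0,"wx":0,"wy":0,"wz":0,"hand":-1},
  {"dx":0,"dy":0,"dz":0,"wx":0,"wy":0,"wz":0,"hand":-1},
  {"dx":0,"dy":0,"dz":0,"wx":0,"wy":0,"wz":0,"hand":-1},
  {"dx":0,"dy":0,"dz":-0.5,"wx":0,"wy":0,"wz":0,"hand":-1},
  {"dx":0,"dy":0,"dz":-1.5,"wx":0,"wy":0,"wz":0,"hand":-1},
  {"dx":0,"dy":0,"dz":-3,"wx":0,"wy":0,"wz":0,"hand":-1},
  {"dx":0,"dy":0,"dz":-4,"wx":0,"wy":0,"wz":0,"hand":-1},
  {"dx":0,"dy":0,"dz":-4,"wx":0,"wy":0,"wz":0,"hand":-1},
  {"dx":0,"dy":0,"dz":-4,"wx":0,"wy":0,"wz":0,"hand":-1},
  {"dx":0,"dy":0,"dz":-2,"wx":0,"wy":0,"wz":0,"hand":-1},
  {"dx":0,"dy":0,"dz":0,"wx":0,"wy":0,"wz":0,"hand":-1},
  {"dx":0,"dy":0,"dz":0,"wx":0,"wy":0,"wz":0,"hand":-1},
  {"dx":0,"dy":0,"dz":0,"wx":0,"wy":0,"wz":0,"hand":-1},
])

```text
time_s: 26.6
tcp_pos: [630.4, -178.3, 254.8]
tool_rot: [-2.154, -2.282, 0.002]
wrist_force: [0.8, -1.3, -0.5]
gripper_width: 85.7
grasp_force: 0.0
```

```bash
python3 - <<'E'
from h import *
def loc(P): 
    d=P-T; u=np.array([np.cos(TY),np.sin(TY)]); v=np.array([-u[1],u[0]]); return np.c_[d@u,d@v].round(1)
c=cam("scene"); cv2.imwrite("pics/s10.png",c["pixels"]); hsv=cv2.cvtColor(c["pixels"],cv2.COLOR_BGR2HSV)
red=((hsv[...,0]<4)|(hsv[...,0]>176))&(hsv[...,1]>200)&(hsv[...,2]>70)
n,_,st,ct=cv2.connectedComponentsWithStats(red.astype(np.uint8))
for i in range(1,n):
    if st[i,4]>20:
        x,y,ww,hh,_=st[i]; print("red",st[i],"top ctr at z85",loc(w(c,[(x+ww/2,y+1)],85)),"bottom z42",loc(w(c,[(x+ww/2,y+hh)],42)))
P0=np.array([[*tun(-247),z] for z in(42,115)]); print("expected px handle bottom/top",proj(c,P0))
g=c["pixels"].astype(int)
xs=np.arange(42,160,6); px=proj(c,[[*tun(x,20),46] for x in xs]).round().astype(int)
print([f"{x}:{g[v,u].tolist()}" for x,(u,v) in zip(xs,px)]); print(bot.read_state()["time_s"],bot.read_state()["tcp_pos"])
E
```

```text
expected px handle bottom/top [[194.14675316 209.80567354]
 [191.49744489 187.93857545]]
['42:[51, 119, 137]', '48:[44, 103, 117]', '54:[132, 143, 143]', '60:[135, 141, 141]', '66:[134, 140, 142]', '72:[134, 141, 142]', '78:[135, 141, 142]', '84:[135, 141, 143]', '90:[137, 143, 145]', '96:[136, 142, 145]', '102:[134, 141, 142]', '108:[133, 140, 141]', '114:[56, 62, 64]', '120:[105, 112, 112]', '126:[138, 144, 145]', '132:[140, 146, 148]', '138:[140, 145, 146]', '144:[126, 131, 129]', '150:[128, 131, 128]', '156:[128, 129, 127]']
26.65 [ 630.32510323 -178.24583955  254.3220563 ]
```

```bash
python3 - <<'E'
import cv2,numpy as np
a=cv2.imread("pics/s10.png").astype(int)
red=(a[...,2]>60)&(a[...,1]<a[...,2]/3.5)&(a[...,0]<a[...,2]/3.5)
n,_,st,_=cv2.connectedComponentsWithStats(red.astype(np.uint8))
print(st[1:][st[1:,4]>20]); print(a[200,190],a[195,194])
m=red[185:215,180:210]; print([(185+i,180+np.flatnonzero(r)[[0,-1]]) for i,r in enumerate(m) if r.any()][::4])
E
```

```text
[[138 140  12  30 155]
 [186 187  14  25 117]]
[ 25  28 103] [ 25  30 106]
[(187, array([188, 188])), (191, array([186, 197])), (195, array([187, 197])), (199, array([187, 198])), (203, array([188, 198])), (207, array([188, 199])), (211, array([195, 196]))]
```

The handle stands upright at its expected pixels (columns 186–199, rows 187–211), the panel hasn't moved, and the arm is clear. I'm handing in.

```bash
python3 -c "
from bench import bot
print(bot.close_job())"
```

```text
the job is handed in; nothing more can be done
None
```

The job is handed in, with no verdict returned: the panel was fed through with the stick and its centre lies about 97 mm past the hood's middle on the outfeed bed. The stick stands upright on the infeed bed, clear of the tunnel, and I didn't re-measure the jar, pot and scraper at the end.

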